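# Load a label printer, snap its cover on and feed the labels

## Robot

A 7-joint arm with a two-finger parallel gripper is mounted at the origin on a cart in front of the work surface, level with it; the furniture and walls round the work are solid. World frame = base frame: x ahead of the robot, y to its left, z up, the work surface at z = 0. Lengths are in mm, angles in rad, forces in N, time in s.
With the tool pointing down it reaches from about 425 to 1025 mm from the base axis. Payload 3.6 kg.
Tool frame: the origin (TCP) lies on the centre line of the jaws, within the pads' length; the fingertips stand 19 mm ahead of it and the grasp point (between the pads) is the TCP; z points along the fingers, y is the line along which they close (so a half turn about z gives the same grasp; the last joint's range is limited). The gripper opens to 85 mm and grips with 20 to 120 N. Pads are 22 mm wide; open, the fingers measure 114 mm over their backs; the gripper's body (76 mm by 85 mm) begins 54 mm behind the grasp point. The pads swing forward as they close: fully open they stand 13 mm farther back than shut.
Start: joints at [1.244, 0.591, 0.048, 1.609, -0.033, 0.943, -0.034], TCP at [167.966, -705.278, 215.802] pointing down, gripper open.
Joint ranges: [-2.69, 2.69], [-0.47, 2.24], [-1.27, 1.36], [0.19, 2.51], [-1.53, 4.68], [0.08, 2.07], [-3.09, 3.09]. Speed limits (rad/s): [2.57, 2.57, 3.14, 3.14, 3.14, 3.14, 3.14].

## Interface

Orientations are given as a unit quaternion [x, y, z, w].
In Python, from plant import arm, inverse_kinematics, sensors, snapshot, job, spotter gives the robot as it stands. Calls block until the motion is done:
- arm.move_pose(position, orientation): joint-space move of the TCP to a pose.
- arm.move_linear(position, rotation=None, feed=150, until_force=None): straight line of the TCP; rotation=None keeps the orientation; feed is the mean speed in mm/s. With until_force (N) it stops when the force on the tool has changed by that much, and returns True; else False.
- arm.move_joints(angles): joint-space move.
- arm.gripper_to(opening): finger opening in mm; the grip force is fixed at half the most; returns when the fingers have stopped.
- arm.wait(seconds).
- inverse_kinematics(position, orientation): joint angles nearest the present ones, or None.
- sensors.get_state(): the state.
- snapshot(name): name is "scene" or "top" or "wrist"; returns a dict with "frame" (420x560x3 uint8, red, green, blue), "K" (3x3 intrinsics, pixels), "k1" (the pictures are not rectified: a ray, as slopes to the right and down, at radius r is drawn at 1 + k1 r^2 times it, then the intrinsics apply), "position" and "orientation" of the camera in the world. Camera axes: x right, y down, z forward; pixel columns grow to the right and rows downward; lengths in mm; the calibration is good to about 2 mm. A picture is of the moment at which its call begins. There is no depth.
A pose or a line that the arm cannot do raises arm.MotionError and nothing moves.
- job.sign_off(): hands the job in; it is judged then, once.
Trained networks look in the newest picture that a camera, given by its name, has taken for a name from the list of things; names that differ only in an ending like _2 or _b are one class to them, and where a whole thing is asked for, a point or a joint stands for the part that bears it (a point fixed in the world has none). Each returns a list of dicts, best first, with "p" (0 to 1); they miss things now and then, are a little off and sometimes report something else, mostly with a low value. They report only what shows in the picture. A call takes as long as a camera call.
- spotter.outline_of(camera, thing): "mask" (420x560 bool, what is visible of it) and "bbox" ([centre column, centre row, width, height] in pixels, round what is visible of it).
The state is a dict: "t": time; "q": joint angles; "joint_vel": joint speeds; "tau": joint torques, N m; "tcp_pos": TCP position; "tcp_rot": TCP orientation; "ft_force": force on the tool from outside, world axes, zero at the start; "ft_torque": the same for the moment, N m; "opening": finger opening in mm; "gripper_force": force on a finger pad.
Only numpy, scipy, OpenCV 4.12 (cv2) and the standard library are available. Lean on these libraries where they do the work, as an engineer would, in place of code of your own. Each camera call takes 0.05 s, during which the arm holds its last target. There are 200 camera calls.

## Task

Get the label printer ready: lay the label cassette in its open bay, hook the lip of the loose cover into the slot at the bay's far (rear) end, swing the cover down and press its near edge until it snaps flat. Then roll the knurled feed wheel exactly three clicks with a fingertip, its top toward the printer's front, where the labels come out. Leave the other things on the table where they are.

Things in the scene. Friction and masses are not known exactly. Their poses are not given: they have to be found in the camera images.
- printer: Grey desktop label printer, fixed to the table, 168 (x) x 150 (y) x 64 mm high. Origin: on its underside (the body spans x -88 to 80, y -75 to 75 mm); +x to its rear, -x to its front (label outlet, towards the robot), +y to its left, z up. Flat deck at z = 64 mm. In the deck, left of the middle, the open bay with the cover's recess round it; right of it the feed wheel.
- bay_floor (a point): Centre of the cassette's pocket, at (0, 20, 8) mm in the printer's frame; the cassette's origin when it is home, its long side along the printer's x, either way round. The pocket is 97 (x) x 66 (y) mm between ribs that reach z = 20 mm; above them the bay is 72 mm wide (y -16 to 56) and 124 mm long (x -62 to 62).
- cover_home (a point): Where the cover's origin lies when it is home, at (0, 20, 45) mm in the printer's frame; the cover's axes then agree with the printer's. The recess in the deck is 124 (x) x 86 (y) mm round it; ledges along its two sides at z = 59 mm carry the cover's plate.
- slot_edge (a point): Middle of the lower front edge of the overhang behind the bay, at (62, 20, 58) mm in the printer's frame. The overhang is 6 mm thick (z 58 to 64). Under it, open towards the bay, is the slot for the cover's lip: z 46 to 58 mm, 68 mm wide, 12 mm deep (x 62 to 74).
- wheel_top (a point): Highest point of the feed wheel, at (10, -52, 78) mm in the printer's frame, 14 mm above the deck; it stays there as the wheel turns. A fingertip pressed lightly on it and drawn along the printer's x turns the wheel by friction.
- feed_wheel (a joint): Angle of the knurled feed wheel (rad): 0 at the start, grows as its top moves to the printer's front. Wheel 52 mm across, 16 mm wide, axle along y; 24 teeth, one white: 45 degrees behind the top at the start, 45 degrees before it after three clicks. A click every 30 degrees (0.524 rad, 14 mm along the rim); let go, it settles in the nearest. About 1.5 N at the rim moves it.
- catch (a joint): Spring catch in the middle of the bay's front wall (m): 0 sprung out, up to 0.005 pressed back. Its round steel nose (z = 53 mm in the printer's frame, 30 mm wide) gives way as the bead on the cover's front is pushed down past it with about 8 N, then springs out over the bead, back to nearly 0.
- cover: Loose grey cover, about 100 g, lying level on its feet. Origin: below its middle, at the feet's undersides; +x to its lip (rear), -x to its front. Plate 118 (x) x 82 (y) mm, z 14 to 19 mm. On top a grip rib along x: 60 mm long (x -30 to 30), 12 mm wide, to z = 35 mm. Below: two rear feet (x 36 to 46, y +-34, z from 0), at the front a skirt with a bead (to x = -59.5, z 0 to 5 mm).
- cover_lip (a point): Middle of the lip's end, at (71, 0, 10) mm in the cover's frame. The lip: x 61 to 71, 60 mm wide, 4 mm thick (z 8 to 12 mm). It goes into the slot with the cover's front raised by about 15 to 30 degrees. Home, its end is at (71, 20, 55) mm in the printer's frame, with about 1 mm of play to the rear and 2 mm to either side.
- cover_press (a point): Ribbed place to press on, on the plate near its front, at (-45, 0, 19) mm in the cover's frame; level with the deck (z = 64 mm) when home.
- cassette: Black label cassette, a flat box 90 (x) x 60 (y) x 28 mm high, about 120 g, lying flat. Origin: centre of its underside. On top a grip fin along x: 48 mm long, 10 mm wide, from z = 28 to 42 mm.
- tape_measure: Tape measure, 31 x 78 x 54 mm, in front of the cover; bystander. Origin: centre of its underside.
- glue_bottle: White glue bottle, 35 mm across, 112 mm high, beside the cassette; bystander. Origin: centre of its foot.
- label_roll: Roll of blank labels, 72 mm across, 40 mm high, left of the printer; bystander. Origin: centre of its underside.
- wine_glass: Stemmed glass, 81 mm across, 186 mm high, at the right rear; bystander. Origin: centre of its foot.
- pen_cup: Clear tumbler with pens, 78 mm across, 127 mm high, at the left rear; bystander. Origin: centre of its foot.
- stapler: Desk stapler, 36 x 146 x 56 mm, near the right edge of the table; bystander. Origin: centre of its underside.

How it is judged:
By the outcome, as a careful person would: the job done as asked, in the order asked, and still so for the second after the job is handed in, with the robot touching nothing.
It also fails if it takes over 70 s, if anything falls off the work surface, if the arm or the gripper's body presses on something with over 40 N, if the wrist force passes 120 N, or if a joint passes its speed limit or range.

## Working session

There is one attempt and no reset: what is moved stays moved. The work goes in short steps, each a Python script; the robot and the scene stay as the last script left them, time stands still between calls to the robot, and variables do not carry over. Pictures are saved under pics/ and viewed, at most 12 in all, crops included, and the job is handed in when it is done.

```bash
ls; mkdir -p pics; cat > h.py <<'E'
import numpy as np, cv2
from scipy.spatial.transform import Rotation as R
from plant import arm, inverse_kinematics, sensors, snapshot, job, spotter
def cam(s):
    return np.array(s["K"]),float(s["k1"]),np.array(s["position"],float),R.from_quat(s["orientation"])
def ray(s,uv):
    K,k1,p,r=cam(s); uv=np.atleast_2d(np.float64(uv))
    d=cv2.undistortPoints(uv.reshape(-1,1,2),K,np.array([k1,0,0,0,0.])).reshape(-1,2)
    return p,r.apply(np.c_[d,np.ones(len(d))])
def onplane(s,uv,z):
    p,d=ray(s,uv); return p+d*((z-p[2])/d[:,2])[:,None]
def proj(s,P):
    K,k1,p,r=cam(s); c=r.inv().apply(np.atleast_2d(P)-p)
    a=c[:,:2]/c[:,2:]; a=a*(1+k1*(a**2).sum(1))[:,None]
    return a@K[:2,:2].T+K[:2,2]
def save(s,n,img=None): cv2.imwrite(f"pics/{n}.png",cv2.cvtColor(s["frame"] if img is None else img,cv2.COLOR_RGB2BGR))
E
python3 - <<'E'
from h import *
S={}
for c in ["scene","top"]:
    s=S[c]=snapshot(c); save(s,c+"0")
    print(c,s["position"],s["K"][0],R.from_quat(s["orientation"]).as_matrix().round(2).tolist())
    for t in ["printer","cover","cassette","feed_wheel","tape_measure","glue_bottle","label_roll","wine_glass","pen_cup","stapler"]:
        o=spotter.outline_of(c,t)
        for q in o[:2]:
            m=q["mask"].astype(np.uint8)
            rect=cv2.minAreaRect(cv2.findNonZero(m)) if m.any() else None
            print(t,round(q["p"],2),np.round(q["bbox"]).tolist(),np.round(onplane(s,rect[0],20)[0]), [np.round(x,1) for x in rect])
import pickle; pickle.dump(S,open("s0.pkl","wb"))
print(sensors.get_state())
E
```

```text
pics
scene [-126.2566864   497.29397333 1064.32594545] [485.71472281   0.         277.29562389] [[-0.68, -0.56, 0.46], [-0.73, 0.54, -0.42], [-0.01, -0.63, -0.78]]
printer 0.78 [260.0, 232.0, 87.0, 76.0] [482.   5.  20.] [array([260.8, 227.8]), array([68.6, 67.9]), np.float64(45.0)]
cover 0.68 [180.0, 312.0, 39.0, 56.0] [430. 313.  20.] [array([179.2, 312.2]), array([33. , 53.1]), np.float64(14.0)]
cassette 0.91 [352.0, 176.0, 28.0, 21.0] [ 440. -318.   20.] [array([352.1, 174.9]), array([31.3, 20.8]), np.float64(4.8)]
cassette 0.33 [181.0, 313.0, 46.0, 51.0] [430. 314.  20.] [array([179. , 312.4]), array([34.7, 53.6]), np.float64(14.0)]
feed_wheel 0.45 [270.0, 204.0, 16.0, 10.0] [523. -65.  20.] [array([269.6, 205.4]), array([14.7,  7.2]), np.float64(33.7)]
tape_measure 0.57 [176.0, 360.0, 42.0, 20.0] [349. 388.  20.] [array([173.5, 356.5]), array([19., 37.]), np.float64(90.0)]
glue_bottle 0.62 [384.0, 174.0, 16.0, 26.0] [ 383. -389.   20.] [array([383. , 173.1]), array([11.4, 26.9]), np.float64(11.3)]
glue_bottle 0.4 [261.0, 232.0, 86.0, 79.0] [484.   6.  20.] [array([260. , 227.6]
[... 2633 characters left out ...]
 'q': array([ 1.24349258,  0.59118506,  0.04841528,  1.60850214, -0.0333066 ,
        0.94270787, -0.03369266]), 'joint_vel': array([-0.00084334, -0.00014231, -0.00036299, -0.00018459, -0.00016148,
       -0.00115832, -0.00091612]), 'tau': array([ 4.61335585e-04, -5.48646927e+01,  1.54634234e+00, -1.98534983e+01,
        9.34283948e-03,  1.57793540e-03, -2.17256336e-06]), 'tcp_pos': array([ 167.9625801 , -705.2763578 ,  215.81283175]), 'tcp_rot': array([ 9.93173369e-01,  1.16647584e-01, -1.36604112e-05,  4.28360638e-06]), 'ft_force': array([ 0.25814549, -0.08595007, -0.26042303]), 'ft_torque': array([ 0.0581513 , -0.01623367,  0.04935205]), 'gripper_force': 0.0, 'opening': 85.29782246128762}
```

```bash
python3 - <<'E'
import cv2,numpy as np
a=cv2.imread("pics/top0.png")[130:280,130:435]; b=cv2.imread("pics/scene0.png")[120:390,140:410]
cv2.imwrite("pics/a1.png",cv2.resize(a,None,fx=2.6,fy=2.6,interpolation=cv2.INTER_CUBIC))
cv2.imwrite("pics/b1.png",cv2.resize(b,None,fx=2.2,fy=2.2,interpolation=cv2.INTER_CUBIC))
E
```

```text
(no output)
```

View pics/a1.png

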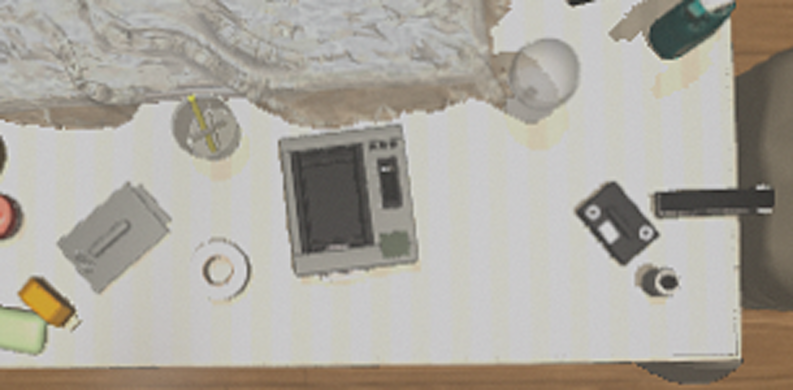

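View pics/b1.png

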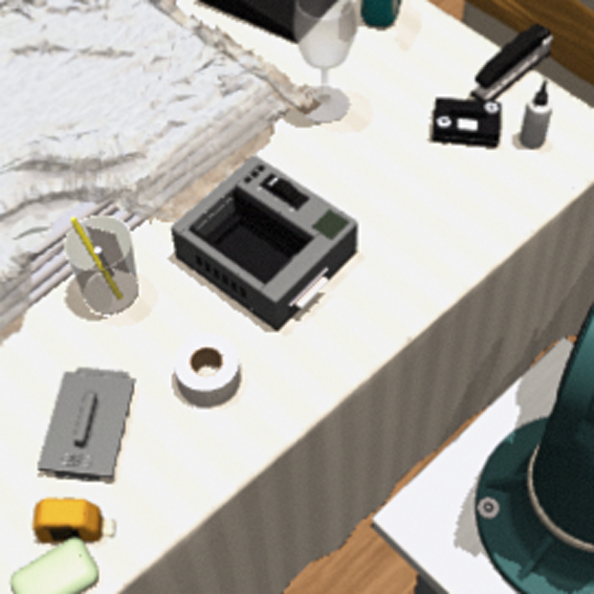

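Top crop: the printer is at about (350,200), yawed about +7°, with its outlet towards the robot. The cassette is at (617,222), diagonal. The cover is at (112,238), with its lip to the upper right (yaw about −45°). Next I'll fit poses to the masks and go above the cassette.

```bash
cat >> h.py <<'E'
from scipy.optimize import minimize
def box(x0,x1,y0,y1,z0,z1): return np.array([[x,y,z] for x in (x0,x1) for y in (y0,y1) for z in (z0,z1)],float)
th=np.linspace(0,2*np.pi,24)
MODEL=dict(cassette=[box(-45,45,-30,30,0,28),box(-24,24,-5,5,28,42)],
 cover=[box(-59,59,-41,41,14,19),box(61,71,-30,30,8,12),box(55,65,-30,30,8,19),box(-30,30,-6,6,19,35),box(36,46,-36,-32,0,14),box(36,46,32,36,0,14),box(-59.5,-55,-41,41,0,14)],
 printer=[box(-88,80,-75,75,0,64),np.array([[10+26*np.cos(t),y,52+26*np.sin(t)] for t in th for y in (-60,-44)])])
def render(s,name,x,y,yaw,z=0,sc=4):
    im=np.zeros((420*sc,560*sc),np.uint8); r=R.from_euler("z",yaw)
    for P in MODEL[name]:
        uv=proj(s,r.apply(P)+[x,y,z])
        cv2.fillConvexPoly(im,cv2.convexHull(np.float32((uv+.5)*sc-.5)).round().astype(np.int32),255)
    return cv2.resize(im,(560,420),interpolation=cv2.INTER_AREA)/255.
def fill(m):
    c,_=cv2.findContours(m.astype(np.uint8),cv2.RETR_EXTERNAL,cv2.CHAIN_APPROX_NONE)
    o=np.zeros(m.shape,np.uint8); cv2.drawContours(o,[max(c,key=cv2.contourArea)],-1,1,-1); return o.astype(float)
def fit(views,name,x0):
    """views: list of (snapshot, mask); x0=(x,y,yaw)"""
    ms=[fill(m) for _,m in views]
    def cost(v): return sum(abs(render(s,name,v[0],v[1],v[2]/100)-m).sum()/m.sum() for (s,_),m in zip(views,ms))
    best=min((minimize(cost,[x0[0],x0[1],(x0[2]+d)*100],method="Nelder-Mead",options=dict(initial_simplex=np.array([x0[0],x0[1],(x0[2]+d)*100])+np.array([[0,0,0],[15,5,0],[-5,15,0],[3,3,10]]),xatol=.1,fatol=1e-4)) for d in (-.1,.1)),key=lambda r:r.fun)
    return best.x*[1,1,.01],best.fun
def q(yaw): return [np.cos(yaw/2),np.sin(yaw/2),0,0]
def look(c,name,x0):
    s=snapshot(c); o=spotter.outline_of(c,name); print(name,[(round(k["p"],2),np.round(k["bbox"]).tolist()) for k in o[:3]])
    return s,o
E
cat > a.py <<'E'
from h import *
x0=dict(cassette=(441,-318,.75),cover=(433,312,-.8),printer=(475,10,.12))
V={k:[] for k in x0}
pick=dict(cover={"top":1})
for c in ("scene","top"):
    s=snapshot(c)
    for n in x0:
        o=spotter.outline_of(c,n)
        m=min(o,key=lambda k:np.hypot(*(np.array(k["bbox"][:2])-proj(s,[*x0[n][:2],20])[0])) -20*k["p"])
        V[n].append((s,m["mask"]))
for n in x0:
    print(n,*fit(V[n],n,x0[n]), *[fit([v],n,x0[n])[0].round(2) for v in V[n]])
    if n=="cassette": c=fit(V[n],n,x0[n])[0]
a=(c[2]+np.pi/2)%np.pi-np.pi/2
for yaw in (a,a-np.pi):
    j=inverse_kinematics([c[0],c[1],230],q(yaw)); print(yaw,j)
np.save("c0.npy",c)
arm.move_pose([c[0]-60,c[1],250],q(a)); s=snapshot("wrist"); save(s,"w1"); print(s["position"],R.from_quat(s["orientation"]).as_matrix().round(2).tolist(),s["K"][0],sensors.get_state()["t"],sensors.get_state()["tcp_pos"])
for o in spotter.outline_of("wrist","cassette")[:2]: print(o["p"],o["bbox"],fit([(s,o["mask"])],"cassette",c))
E
python3 a.py
```

```text
cassette [ 443.90235736 -321.11405851    0.68800846] 0.17668888002666375 [ 444.46 -323.38    0.67] [ 444.11 -319.26    0.7 ]
cover [431.58327594 313.29092346  -0.87905993] 0.1288672423405813 [432.77 312.44  -0.86] [430.82 314.01  -0.87]
printer [4.75679146e+02 1.46821563e+01 1.14313660e-01] 0.08750743475420515 [4.7786e+02 1.2490e+01 1.1000e-01] [4.7491e+02 1.4930e+01 1.2000e-01]
0.6880084586393469 [ 0.65113856  0.3550432  -0.13878513  1.99171043  0.06714844  0.79910442
 -0.40874139]
-2.453584194950446 [-0.01076781  0.43971837  0.75617603  2.01848979 -0.40482849  0.83542898
 -3.04872689]
[ 443.23832438 -273.14260381  407.01134248] [[0.63, -0.74, -0.23], [-0.77, -0.6, -0.19], [0.0, 0.3, -0.95]] [314.51657965   0.         283.19481259] 3.175 [ 383.52456862 -322.77269839  249.89480353]
0.6 [316.9, 135.1, 53.6, 77.7] (array([ 444.27514725, -320.20656162,    0.67869786]), np.float64(0.037148487023996826))
```

The wrist view confirms the cassette at (444, −320, 0.68 rad). I'll take one close look at the printer, then pick up the cassette.

```bash
cat > b.py <<'E'
from h import *
arm.move_pose([425,14,300],q(.114)); s=snapshot("wrist"); save(s,"w2")
P=[]
for n in ("printer","feed_wheel"):
  for o in spotter.outline_of("wrist",n)[:2]:
    print(n,o["p"],o["bbox"])
    if n=="printer": f=fit([(s,o["mask"])],n,(476,14,.114)); print(f); P.append(f)
import pickle; pickle.dump(s,open("w2.pkl","wb"))
f=min(P,key=lambda f:f[1])[0]; np.save("P.npy",f)
im=s["frame"].copy()
r=R.from_euler("z",f[2])
for b in (box(-62,62,-16,56,64,64),box(-88,80,-75,75,64,64),np.array([[10,-52,78],[62,20,64]])):
    for u in proj(s,r.apply(b)+[f[0],f[1],0]): cv2.circle(im,tuple(int(v) for v in u.round()),2,(255,0,0),-1)
save(s,"w2m",im)
c=(444.3,-320.2); a=.679
arm.gripper_to(36)
arm.move_pose([*c,130],q(a)); arm.move_linear([*c,50],feed=120)
arm.gripper_to(0); st=sensors.get_state(); print(st["opening"],st["gripper_force"],st["t"])
arm.move_linear([*c,180],feed=200); st=sensors.get_state(); print(st["opening"],st["ft_force"],st["t"])
s=snapshot("wrist"); save(s,"w3")
E
python3 b.py; python3 -c "
import cv2,numpy as np
cv2.imwrite('pics/c1.png',cv2.resize(np.hstack([cv2.imread('pics/w2m.png'),cv2.imread('pics/w3.png')]),(800,300),interpolation=cv2.INTER_AREA))"
```

```text
printer 0.84 [289.1, 131.7, 125.8, 145.0]
(array([4.77115405e+02, 1.45215637e+01, 1.19539795e-01]), np.float64(0.03757658384309919))
feed_wheel 0.88 [330.7, 123.3, 12.8, 40.2]
feed_wheel 0.5 [531.0, 238.6, 53.9, 41.8]
-0.19276258941192304 0.0 7.85
-0.1438449068332483 [0.54087145 1.18879801 0.15857132] 8.65
```

View pics/c1.png

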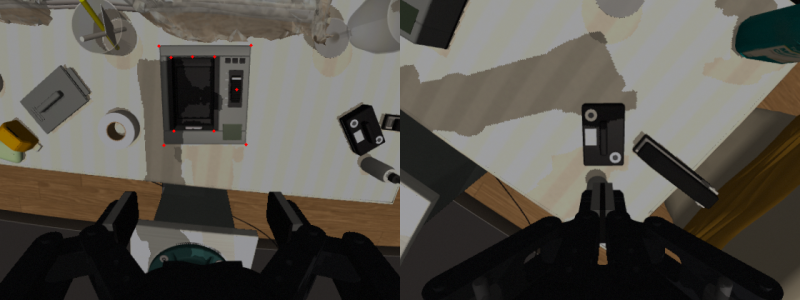

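Left: the printer overlay matches the bay and body. Right: the gripper closed on nothing, and the cassette still lies at about (603,135). I'll check why with a fit.

```bash
python3 - <<'E'
from h import *
s=snapshot("wrist"); st=sensors.get_state(); print(st["tcp_pos"],st["tcp_rot"],s["position"])
o=spotter.outline_of("wrist","cassette")[0]; f=fit([(s,o["mask"])],"cassette",(444,-320,.68)); print(o["p"],f)
f=f[0]; im=s["frame"].copy(); r=R.from_euler("z",f[2])
for b in MODEL["cassette"]+[]:
    for u in proj(s,r.apply(b)+[f[0],f[1],0]): cv2.circle(im,tuple(int(v) for v in u.round()),1,(255,0,0),-1)
t=st["tcp_pos"]
for z in (0,18,40,150): cv2.circle(im,tuple(int(v) for v in proj(s,[*t[:2],t[2]-z])[0]),1,(0,255,0),-1); 
print(proj(s,np.array(t)-[[0,0,z] for z in (0,19,60,138)]))
save(s,"w4",cv2.resize(im[120:420,200:500],(600,600),interpolation=cv2.INTER_CUBIC))
E
```

```text
[ 443.17389327 -319.5266869   178.44359973] [ 0.94291182  0.33303839 -0.00101494 -0.00130407] [ 503.58463794 -270.67322163  335.64354532]
0.71 (array([ 443.9497531 , -321.11236212,    0.67890715]), np.float64(0.034814108674928505))
[[283.76619895 258.1372398 ]
 [283.7651234  244.20101676]
 [283.76306207 221.53201805]
 [283.76009216 194.41519214]]
```

View pics/w4.png

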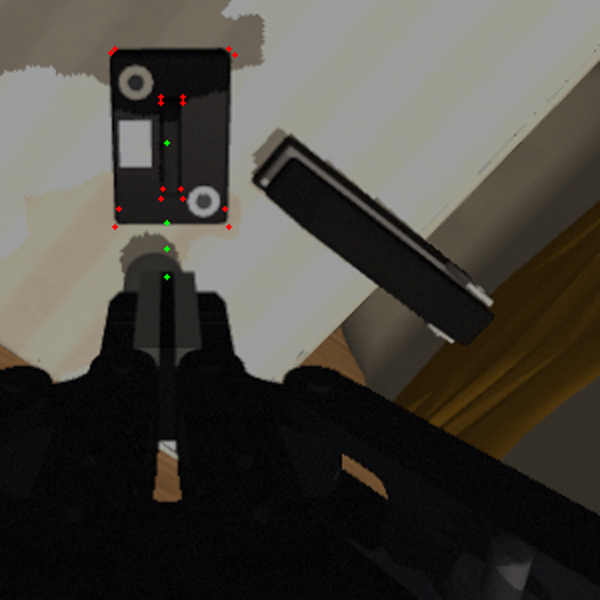

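The gripper is aligned sideways, but the tips sit higher than assumed, so they closed above the fin. This time I'll make a guarded descent to find the tip height.

```bash
python3 - <<'E'
from h import *
c=(444.0,-320.6); a=.679
arm.gripper_to(24); print(sensors.get_state()["opening"])
arm.move_linear([*c,62],rotation=q(a),feed=150); st=sensors.get_state(); print(st["tcp_pos"])
hit=arm.move_linear([*c,36],feed=20,until_force=4)
st=sensors.get_state(); z=st["tcp_pos"][2]; print(hit,st["tcp_pos"],st["ft_force"],st["t"])
arm.move_linear([*c,z+4.0],feed=30)
arm.gripper_to(0); st=sensors.get_state(); print(st["opening"],st["gripper_force"],st["tcp_pos"],st["ft_force"])
if st["opening"]>5:
    arm.move_linear([*c,170],feed=150); st=sensors.get_state(); print(st["opening"],st["tcp_pos"],st["ft_force"],st["t"])
E
```

```text
24.029685982538062
[ 444.57369758 -320.95953367   62.58973796]
False [ 444.041449   -320.65848342   36.10361073] [-0.53906656  0.10905801  0.38107266] 11.5417
0.17402043711910412 0.0 [ 443.96079612 -320.57758135   40.04606911] [ 0.28544161  0.00848284 -0.01234261]
```

```bash
python3 - <<'E'
from h import *
s=snapshot("wrist"); s2=snapshot("scene"); s3=snapshot("top")
a=cv2.resize(s["frame"][150:400,160:410],(400,400)); uv=proj(s2,[444,-320,40])[0].astype(int); print(uv)
b=cv2.resize(s2["frame"][uv[1]-60:uv[1]+60,uv[0]-60:uv[0]+60],(400,400),interpolation=cv2.INTER_CUBIC)
save(s,"w5",np.hstack([a,b]))
E
```

```text
[352 169]
```

View pics/w5.png

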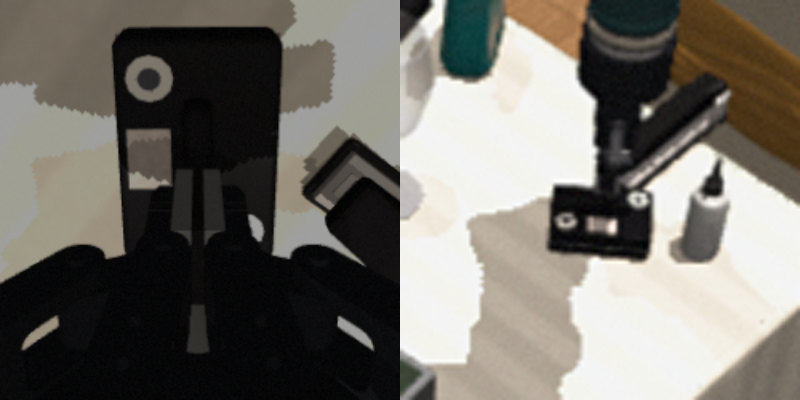

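The wrist crop shows the closed tips at about (197,170), still above the fin. The side view agrees, with the tips above the cassette. So the tips really are higher than nominal, and I'll continue the guarded descent.

```bash
python3 - <<'E'
from h import *
s=snapshot("wrist"); st=sensors.get_state(); t=st["tcp_pos"]; r=R.from_quat(st["tcp_rot"])
for d in (-20,-10,0,10,19): print(d,proj(s,t+r.apply([11,0,d]))[0].round(1))
c=(444.0,-320.6); a=.679
arm.move_linear([*c,62],feed=150)
arm.gripper_to(24)
arm.move_linear([*c,40],feed=100)
hit=arm.move_linear([*c,12],feed=20,until_force=4)
st=sensors.get_state(); z=st["tcp_pos"][2]; print(hit,st["tcp_pos"],st["ft_force"],st["t"])
if hit:
    arm.move_linear([*c,z+4.0],feed=30)
    arm.gripper_to(0); st=sensors.get_state(); print(st["opening"],st["gripper_force"],st["tcp_pos"],st["ft_force"])
    if st["opening"]>5:
        arm.move_linear([*c,170],feed=150); st=sensors.get_state(); print(st["opening"],st["tcp_pos"],st["ft_force"],st["t"])
E
```

```text
-20 [284.  256.2]
-10 [284.  247.6]
0 [283.9 239.9]
10 [283.9 233.1]
19 [283.8 227.5]
True [ 443.91877737 -320.52922514   12.55482946] [-0.37155604  0.48164163  5.38615258] 14.7
8.146959080772191 60.64228177070618 [ 443.88419961 -320.53951919   16.6062802 ] [-0.32347802 -0.14308158  3.09600273]
7.826336124417616 [ 443.22282625 -320.17432547  169.0953243 ] [-0.05039122  0.1592182  -1.26843647] 16.4583
```

The grip holds: opening 8 mm, load 1.27 N. The real tips sit about 35 mm higher than the nominal TCP suggests, so from here I'll use measured offsets. With the cassette on the table the TCP is at 16.6. Next I'll place it in the bay with a guarded descent.

```bash
cat >> h.py <<'E'
PX,PY,PA=476.9,14.5,.119
def pw(v): return R.from_euler("z",PA).apply(v)+[PX,PY,0]
E
python3 - <<'E'
from h import *
t=pw([0,20,8]); print(t)
arm.move_pose([t[0],t[1],170],q(PA)); 
arm.move_linear([t[0],t[1],50],rotation=q(PA),feed=120)
s=snapshot("wrist"); save(s,"w6")
arm.wait(.2); print(sensors.get_state()["ft_force"],sensors.get_state()["tcp_pos"])
hit=arm.move_linear([t[0],t[1],21],feed=30,until_force=6)
st=sensors.get_state(); print(hit,st["tcp_pos"],st["ft_force"],st["t"])
s=snapshot("wrist"); save(s,"w7")
E
python3 -c "
import cv2,numpy as np
cv2.imwrite('pics/c2.png',np.hstack([cv2.resize(cv2.imread(f'pics/{n}.png')[120:370,150:400],(400,400)) for n in ('w6','w7')]))"
```

```text
[474.52561322  34.35855703   8.        ]
[-1.65168096e-03  3.19279573e-02 -1.93854395e+00] [474.87909263  34.40973157  50.51762527]
True [474.32529061  34.28835158  24.58144814] [-0.52252318  0.78443029  5.0648451 ] 19.9917
```

View pics/c2.png

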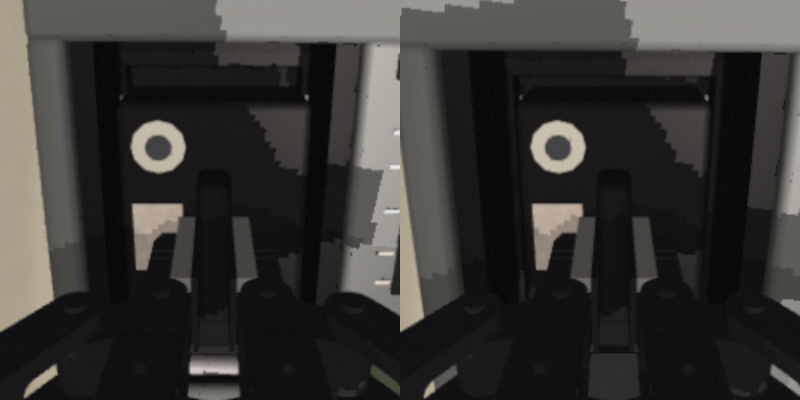

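TCP z is 24.58 where 24.6 was predicted, and the picture shows the cassette between the ribs, centred in the pocket, so it is home. I'll release it, look at the cover, grasp it, and check IK for the tilted poses.

```bash
cat > d.py <<'E'
from h import *
t=sensors.get_state()["tcp_pos"]
arm.gripper_to(26); arm.move_linear([t[0],t[1],150],feed=200)
b=-.87
arm.move_pose([395,356,230],q(b)); s=snapshot("wrist"); save(s,"w8")
F=[]
for o in spotter.outline_of("wrist","cover")[:2]:
    f=fit([(s,o["mask"])],"cover",(432,313,b)); print(o["p"],o["bbox"],f); F.append(f)
f=min(F,key=lambda f:f[1])
im=s["frame"].copy(); r=R.from_euler("z",f[0][2])
for B in MODEL["cover"][:4]:
    for u in proj(s,r.apply(B)+[f[0][0],f[0][1],0]): cv2.circle(im,tuple(int(v) for v in u.round()),1,(255,0,0),-1)
save(s,"w8m",im[:420,:]); np.save("cov.npy",f[0])
for th in (0,10,20,25):
    rot=R.from_euler("z",PA)*R.from_euler("y",th,degrees=True)*R.from_euler("x",np.pi)
    for dx,z in ((-15,120),(-15,60),(0,50)):
        print(th,z,inverse_kinematics(pw([dx,20,z]),rot.as_quat()) is not None,end=" ")
print(sensors.get_state()["t"])
E
python3 d.py
```

```text
0.59 [282.8, 123.2, 75.1, 114.3] (array([431.93559107, 311.91208417,  -0.85408528]), np.float64(0.04005876929600102))
0 120 True 0 60 True 0 50 True 10 120 True 10 60 True 10 50 True 20 120 True 20 60 True 20 50 True 25 120 True 25 60 True 25 50 True 22.5167
```

View pics/w8m.png

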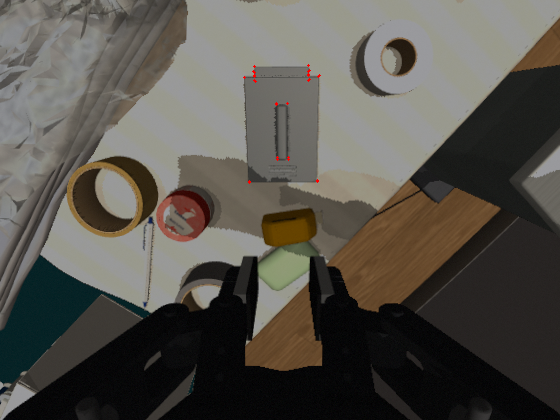

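The overlay lies on the cover, with the lip at the top (282,72) and the tape measure at (288,227) clear of it. Now I'll grasp the rib.

```bash
python3 - <<'E'
from h import *
c=np.load("cov.npy"); a=c[2]; xy=(c[0],c[1])
arm.move_pose([*xy,80],q(a)); arm.gripper_to(26)
arm.move_linear([*xy,20],feed=100)
hit=arm.move_linear([*xy,-2],feed=20,until_force=4)
st=sensors.get_state(); z=st["tcp_pos"][2]; print(hit,st["tcp_pos"],st["ft_force"],st["t"])
arm.move_linear([*xy,z+5.0],feed=30)
arm.gripper_to(0); st=sensors.get_state(); print(st["opening"],st["gripper_force"],st["tcp_pos"],st["ft_force"])
g=st["tcp_pos"]
if st["opening"]>5:
    arm.move_linear([*xy,130],feed=120); st=sensors.get_state(); print(st["opening"],st["tcp_pos"],st["ft_force"],st["t"])
    np.save("gz.npy",g)
    s=snapshot("wrist"); save(s,"w9")
E
```

```text
True [431.86003107 311.87575554   3.38615577] [-1.19984633  0.23778832  6.21747412] 24.9667
10.446138795893356 60.99529266357422 [431.95512026 311.99502253   8.48418886] [-1.01903817 -0.23761258  2.99315019]
9.867650830454357 [431.34861614 311.60397313 129.36170661] [ 1.22601668 -0.25411388 -1.55168388] 26.7333
```

```bash
cat >> h.py <<'E'
def cov(th,X,Z,y=20.,piv=(62,12)):
    """TCP pose for cover tilted th deg with cover point piv at printer (X,y,Z)"""
    ry=R.from_euler("y",th,degrees=True); o=np.array([X,y,Z])-ry.apply([piv[0],0,piv[1]])
    return pw(o+ry.apply([0,0,8.5])),(R.from_euler("z",PA)*ry*R.from_euler("x",np.pi)).as_quat()
E
python3 - <<'E'
from h import *
t=sensors.get_state()["tcp_pos"]
arm.move_linear([t[0],t[1],190],feed=200)
d=np.array([np.cos(np.radians(20)),-np.sin(np.radians(20))])
X0,Z0=np.array([60.5,55.5])-20*d
p,r=cov(20,X0,Z0+70); arm.move_pose(p,r)
p,r=cov(20,X0,Z0+12); arm.move_linear(p,rotation=r,feed=120); arm.wait(.3)
st=sensors.get_state(); print(p,st["tcp_pos"],st["ft_force"],st["t"],st["opening"])
s=snapshot("wrist"); s2=snapshot("scene")
im=s["frame"].copy()
for v in ([62,-16,64],[62,56,64],[62,-23,64],[62,63,64],[-62,-23,64],[-62,63,64]):
    cv2.circle(im,tuple(int(k) for k in proj(s,pw(v))[0].round()),2,(255,0,0),-1)
ry=R.from_euler("y",20,degrees=True); o=np.array([X0,20,Z0+12])-ry.apply([62,0,12])
for v in ([59,41,19],[59,-41,19],[-59,41,19],[-59,-41,19],[71,30,12],[71,-30,12]):
    cv2.circle(im,tuple(int(k) for k in proj(s,pw(o+ry.apply(v)))[0].round()),2,(0,255,0),-1)
u=proj(s2,pw([0,20,70]))[0].astype(int)
save(s,"w10",np.hstack([cv2.resize(im,(480,360)),cv2.resize(s2["frame"][u[1]-60:u[1]+60,u[0]-53:u[0]+53],(318,360),interpolation=cv2.INTER_CUBIC)]))
E
```

```text
[456.89929164  32.25106731  92.25672758] [457.3303162   32.29303319  92.80174429] [-0.99758293 -0.37604469  0.35863565] 29.375 10.47375857519746
```

View pics/w10.png

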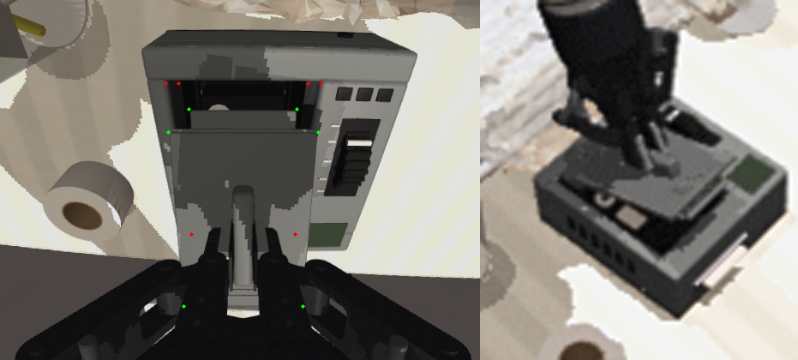

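The plate's rear corners, (168,131) and (317,131), match the prediction, as do the lip and the recess corners at (166,84) and (322,84). The cover is centred, so I'll insert it with a guard on the force.

```bash
python3 - <<'E'
from h import *
d=np.array([np.cos(np.radians(20)),-np.sin(np.radians(20))])
X0,Z0=np.array([60.5,55.5])-20*d
def go(th,X,Z,feed,f=None):
    p,r=cov(th,X,Z); h=arm.move_linear(p,rotation=r,feed=feed,until_force=f)
    st=sensors.get_state(); print(th,h,(st["tcp_pos"]-p).round(1),st["ft_force"].round(1),round(st["opening"],1),round(st["t"],1)); return h
h=go(20,X0,Z0,50,8)
if not h: h=go(20,60.5,55.5,30,8)
if not h: h=go(20,61.5,56,20,5)
s=snapshot("wrist"); s2=snapshot("scene"); u=proj(s2,pw([0,20,70]))[0].astype(int)
save(s,"w11",np.hstack([cv2.resize(s["frame"],(480,360)),cv2.resize(s2["frame"][u[1]-60:u[1]+60,u[0]-53:u[0]+53],(318,360),interpolation=cv2.INTER_CUBIC)]))
E
```

```text
20 False [-0.5 -0.1 -0.5] [ 0.7  0.6 -0.9] 10.3 29.9
20 False [-0.3  0.   0.2] [-0.8 -0.6  2.2] 9.9 30.7
20 False [ 0.2 -0.  -0. ] [-1.  -0.6  1. ] 9.9 30.9
```

View pics/w11.png

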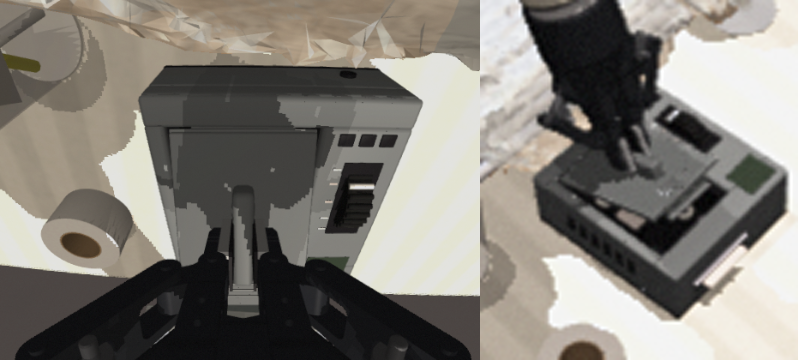

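The lip is under the overhang: the plate's rear edge meets the overhang edge at row 128. No load on the wrist. Next I'll swing it down and let go just above the catch.

```bash
python3 - <<'E'
from h import *
def go(th,X,Z,feed,f=None):
    p,r=cov(th,X,Z); h=arm.move_linear(p,rotation=r,feed=feed,until_force=f)
    st=sensors.get_state(); print(th,h,(st["tcp_pos"]-p).round(1),st["ft_force"].round(1),round(st["opening"],1),round(st["t"],1)); return h
for th,X,Z in ((15,61.5,56),(10,61.7,56.2),(6,61.8,56.5)):
    if go(th,X,Z,30,10): break
s=snapshot("wrist"); s2=snapshot("scene"); u=proj(s2,pw([0,20,70]))[0].astype(int)
save(s,"w12",np.hstack([cv2.resize(s["frame"],(480,360)),cv2.resize(s2["frame"][u[1]-60:u[1]+60,u[0]-53:u[0]+53],(318,360),interpolation=cv2.INTER_CUBIC)]))
E
```

```text
15 False [-0.4 -0.1  0.2] [-1.2 -0.7  1.8] 10.1 31.4
10 False [0.3 0.1 0.1] [-1.  -0.2  0.9] 9.8 31.7
6 False [1.1 0.2 0.1] [ 0.4 -0.2 -0.1] 10.2 32.0
```

```bash
python3 - <<'E'
from h import *
arm.gripper_to(26); st=sensors.get_state(); r=R.from_quat(st["tcp_rot"])
arm.move_linear(st["tcp_pos"]+r.apply([0,0,-50]),feed=120)
arm.gripper_to(0)
p=pw([-45,20,0]); print(sensors.get_state()["tcp_pos"])
arm.move_pose([p[0],p[1],95],q(PA))
s=snapshot("wrist"); save(s,"w13")
h=arm.move_linear([p[0],p[1],40],feed=30,until_force=3); st=sensors.get_state(); z=st["tcp_pos"][2]; print(h,z,st["ft_force"].round(1),st["t"])
if h:
    for k in range(3):
        h=arm.move_linear([p[0],p[1],z-6*(k+1)],feed=20,until_force=25); st=sensors.get_state(); print(h,st["tcp_pos"].round(1),st["ft_force"].round(1),round(st["t"],1))
        if h: break
    arm.move_linear([p[0],p[1],95],feed=120)
s=snapshot("wrist"); s2=snapshot("scene"); u=proj(s2,pw([0,20,70]))[0].astype(int)
save(s,"w14",np.hstack([cv2.resize(s["frame"],(480,360)),cv2.resize(s2["frame"][u[1]-60:u[1]+60,u[0]-53:u[0]+53],(318,360),interpolation=cv2.INTER_CUBIC)]))
E
```

```text
[479.64421373  34.97790339 108.7283286 ]
True 58.56761262931355 [0.4 0.2 0.7] 34.8667
False [429.4  28.9  52.3] [ 0.  -0.2  0.2] 35.3
True [429.7  29.   48.5] [-0.5  0.7 10.7] 35.6
```

View pics/w14.png

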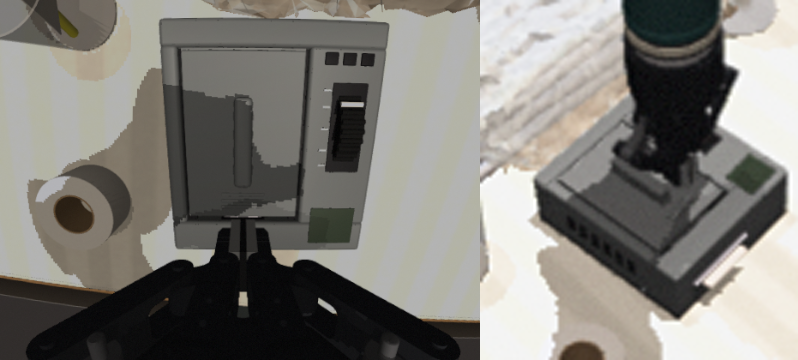

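The picture shows the cover in its recess and looking flat. To confirm the snap, I'll press again and compare the plate height with the deck height by touch.

```bash
cat >> h.py <<'E'
def touch(v,z0,z1,f,feed=20):
    p=pw(v); arm.move_linear([p[0],p[1],z0],feed=120); arm.wait(.2)
    h=arm.move_linear([p[0],p[1],z1],feed=feed,until_force=f); st=sensors.get_state(); print(v,h,st["tcp_pos"].round(1),st["ft_force"].round(1),round(st["t"],1)); return st["tcp_pos"][2]
E
python3 - <<'E'
from h import *
touch([-45,20,0],56,42,30)
p=pw([-45,20,0]); arm.move_linear([p[0],p[1],60],feed=120)
touch([-45,20,0],56,42,4)
arm.move_linear([p[0],p[1],60],feed=120)
touch([-75,20,0],60,42,4)
st=sensors.get_state()["tcp_pos"]; arm.move_linear([st[0],st[1],75],feed=120)
E
```

```text
[-45, 20, 0] True [430.   29.1  48.5] [-1.4  0.3  9.1] 37.4
[-45, 20, 0] True [430.   29.1  48.5] [-0.2 -0.1  6.9] 38.6
[-75, 20, 0] True [400.   25.5  48.6] [-0.1 -1.5  8.6] 40.1
```

The plate reads 48.5 and the deck 48.6, so the cover is flat and snapped. Now the wheel: one click-long stroke first, then a look.

```bash
cat >> h.py <<'E'
def stroke(x0=17.,L=14.5,f=5):
    a=pw([x0,-52,0]); b=pw([x0-L,-52,0])
    arm.move_linear([a[0],a[1],67],feed=150); arm.wait(.2)
    h=arm.move_linear([a[0],a[1],58],feed=12,until_force=f); st=sensors.get_state(); z=st["tcp_pos"][2]; print("down",h,st["tcp_pos"].round(1),st["ft_force"].round(1))
    if not h: return
    arm.move_linear([b[0],b[1],z],feed=25); st=sensors.get_state(); print("drag",st["tcp_pos"].round(1),st["ft_force"].round(1))
    arm.move_linear([b[0],b[1],70],feed=60); print(round(sensors.get_state()["t"],1))
def wheelpic():
    p=pw([-35,-52,0]); arm.move_linear([p[0],p[1],100],feed=150)
    s=snapshot("wrist"); u=proj(s,pw([10,-52,78]))[0].astype(int)
    return s,cv2.resize(s["frame"][max(u[1]-45,0):u[1]+45,u[0]-45:u[0]+45],(400,400),interpolation=cv2.INTER_CUBIC)
E
python3 - <<'E'
from h import *
s,a=wheelpic(); stroke(); s,b=wheelpic(); save(s,"w15",np.hstack([a,b])); print(sensors.get_state()["t"])
E
```

```text
down True [500.5 -35.1  62.3] [ 0.4 -0.6  5.5]
drag [485.3 -37.   62.3] [ 1.  -0.4  3.1]
43.5
43.975
```

View pics/w15.png

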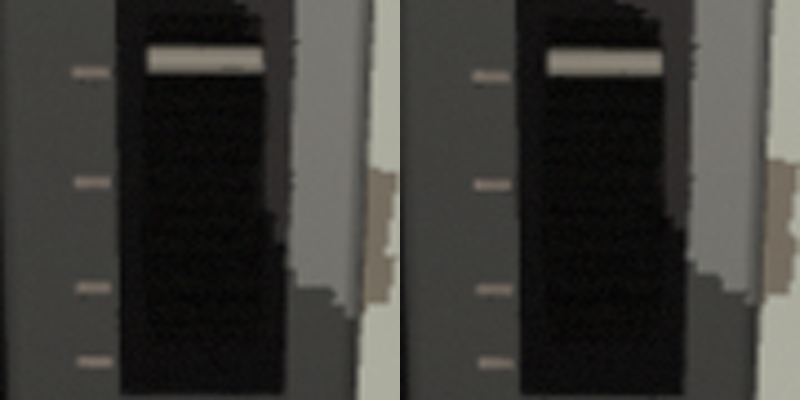

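The white tooth stayed at row 60, level with the first tick, so the finger slipped. I'll press harder and track the tooth's row numerically.

```bash
cat >> h.py <<'E'
def toothrow(c):
    g=c[:,150:260].min(axis=2).mean(axis=1); return int(g.argmax()),round(float(g.max()))
E
python3 - <<'E'
from h import *
s,a=wheelpic(); print(toothrow(a)); stroke(f=11); s,b=wheelpic(); print(toothrow(b)); save(s,"w16",np.hstack([a,b])); print(sensors.get_state()["t"])
E
```

```text
(62, 120)
down True [500.9 -35.   62.3] [-0.3  0.5  7.3]
drag [483.3 -37.2  62.1] [-1.5 -0.8  7.1]
46.5
(153, 118)
47.0667
```

```bash
cat >> h.py <<'E'
def expected(s):
    u=proj(s,pw([10,-52,78]))[0].astype(int); y0=max(u[1]-45,0); h=(u[1]+45-y0)
    return [round((proj(s,pw([10+26*np.sin(np.radians(t)),-52,52+26*np.cos(np.radians(t))]))[0][1]+.5-y0)*400/h) for t in (45,15,-15,-45)]
E
python3 - <<'E'
from h import *
s,a=wheelpic(); print(toothrow(a),expected(s)); stroke(f=11); s,b=wheelpic(); print(toothrow(b),expected(s)); save(s,"w17",np.hstack([a,b])); print(sensors.get_state()["t"])
E
```

```text
(153, 119) [56, 153, 256, 328]
down True [500.9 -35.   62.3] [0.4 0.6 7.1]
drag [483.7 -37.1  62.2] [-1.8 -0.8  6.3]
49.6
(248, 119) [56, 153, 255, 327]
50.1583
```

Rows match the expected click positions: 153 after one click, 248 after two. Now the third.

```bash
python3 - <<'E'
from h import *
stroke(f=11); s,b=wheelpic(); print(toothrow(b),expected(s)); save(s,"w18",np.hstack([cv2.resize(s["frame"],(533,400)),cv2.resize(b,(260,400))])); print(sensors.get_state()["t"])
E
```

```text
down True [500.9 -35.   62.3] [-1.   0.   6.9]
drag [483.3 -37.2  62.1] [-2.8 -0.6  5.8]
52.4
(315, 118) [57, 153, 256, 328]
52.95
```

View pics/w18.png

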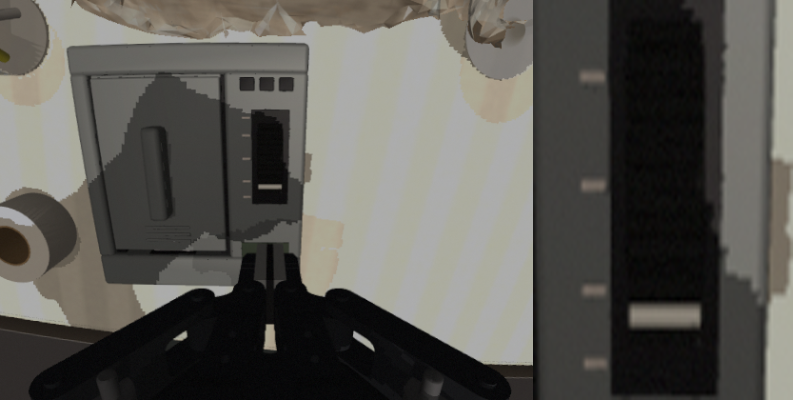

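The cover is flat, and the white tooth at row 315 is near the fourth tick, as it should be after three clicks. I'll check that it stays there, retreat and hand in.

```bash
python3 - <<'E'
from h import *
s,b=wheelpic(); print(toothrow(b))
t=sensors.get_state()["tcp_pos"]; arm.move_linear([t[0],t[1],220],feed=150); arm.wait(.3)
s=snapshot("wrist"); u=[proj(s,pw([10+26*np.sin(k),-52,52+26*np.cos(k)]))[0][1] for k in np.radians((45,15,-15,-45))]
o=proj(s,pw([10,-52,78]))[0].astype(int); g=s["frame"][o[1]-30:o[1]+30,o[0]-3:o[0]+4].min(axis=2).mean(axis=1); print(np.round(u,1),o[1]-30+g[8:52].argmax()+8)
print(sensors.get_state()["t"],job.sign_off())
E
```

```text
(315, 118)
[125.8 139.  153.4 164.5] 163
the job is handed in; nothing more can be done
54.55 None
```

The cassette is in its bay, the cover is hooked and snapped level with the deck, and the feed wheel is three clicks toward the front by its white tooth; I handed the job in at 54.6 s, with no verdict returned.

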